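# Click the format setter's thumbwheel round to the orange marker

## Task

The line is changing over to the orange-capped bottles. On the grey format setter, roll the black knurled thumbwheel by its edge with a fingertip, as many clicks as it takes for its white pointer to rest in the click position at the orange marker. Take the hand off the wheel and leave the other things on the table where they lie.

Things in the scene. Friction and masses are not known exactly. Their poses are not given: they have to be found in the camera images.
- setter: Format setter, a low grey box with an aluminium top, fixed to the table. 140 x 200 mm, its top 38 mm above the table. Origin on the table under the wheel's axis; +x points to the back of the box (away from the robot when not turned), z up. The box reaches 50 mm in front of the axis (-x), 90 mm behind it and 100 mm to either side.
- wheel_axis (a point): Centre of the thumbwheel's upper face, 66 mm above the table, on its upright axis. The wheel is a black disc lying flat, 56 mm outer radius over 36 upright ribs (2.5 mm deep) round its edge, 42 to 66 mm above the table (4 mm over the box's top); a boss 6 mm high in its middle. It cannot shift sideways. Its edge is free but for the coloured markers; the front half (-x) is clear.
- pointer (a point): Point that turns with the wheel, 70 mm from its axis, 50 mm above the table, in line with the white bar painted along a radius of the wheel's upper face; with the wheel clicked to the orange marker it lies over the marker's centre. At the start it points to the back of the box, straight or 1 click either way.
- wheel (a joint): Turn of the thumbwheel in rad, positive anticlockwise from above, 0 with the pointer straight to the back (+x of setter); stops at 1.92 either way. A sprung ball holds it in click positions at whole multiples of 0.349 rad (20 degrees, about 20 mm along the edge): about 2 N along the edge moves it on, and past half a click it is drawn into the next. A fingertip pressed inward with 5 to 10 N grips the ribs.
- marker_orange: Orange round stud, 14 mm across, 10 mm high, fixed on the box's top 70 mm from the wheel's axis; origin at the centre of its foot, 38 mm above the table. It stands at one of four click positions, 3 or 4 clicks left or right of straight back, so 2 to 5 clicks from the start. Green, blue and violet studs of the same shape stand at the other three.
- cap_a: Loose orange bottle cap, 40 mm across, 24 mm high, beside the setter; a bystander. Origin under its centre.
- pen: Loose red and white marker pen, 135 mm long, 17 mm thick, beside the setter; a bystander. Origin under its middle.
- tape: Loose black roll of tape, 62 mm across, 19 mm high; a bystander. Origin under its centre.
- scissors_1: Loose red-handled scissors, 199 x 87 mm, 9 mm thick; a bystander. Origin under their middle.
- hex_key_8: Loose steel hex key, 134 x 50 mm, 9 mm thick; a bystander. Origin under its middle.

How it is judged (in metres and radians):
At the end, for the whole second after the job is handed in: The wheel rests in the click position at the orange marker: the pointer point lies within 8 mm (about a third of a click) of the marker's centre seen from above, and the wheel is still (horizontal distance between pointer and marker_orange below 0.008 m and velocity of joint wheel between -0.05 and 0.05 rad/s); the robot touches nothing.
It fails at once if a loose bystander (cap, pen, tape roll, scissors or hex key) is shoved more than 30 mm from its place (distance of any of cap_a, pen, tape, scissors_1, hex_key_8 from where it was at the start of the episode above 0.03 m).
It fails at once if the setter is pushed with the arm or the body of the gripper instead of the fingers (contact force between the arm and setter above 8 N).
It also fails if it takes over 64 s, if anything falls off the work surface, if the arm or the gripper's body presses on something with over 40 N, if the wrist force passes 120 N, or if a joint passes its speed limit or range.

## Robot

A 6-joint arm with a two-finger parallel gripper is mounted at the origin on a cart in front of the work surface, level with it; the furniture and walls round the work are solid. World frame = base frame: x ahead of the robot, y to its left, z up, the work surface at z = 0. Lengths are in m, angles in degrees, forces in N, time in s.
With the tool pointing down it reaches from about 0.325 to 0.775 m from the base axis. Payload 5.5 kg.
Tool frame: the origin (TCP) lies midway between the tips of the shut fingers; the grasp point (between the pads) lies 19 mm behind it (tcp_to_grasp is the distance from the TCP to the grasp point, in m); z points along the fingers, y is the direction in which the jaws open and shut (so a half turn about z gives the same grasp; the last joint's range is limited). The gripper opens to 88 mm and grips with 3 to 60 N. Pads are 20 mm wide; open, the fingers measure 115 mm over their backs; the gripper's body (75 mm by 178 mm) begins 61 mm behind the grasp point.
Start: joints at [-70.629, 5.22, 70.514, -0, 104.267, -3.249], TCP at [0.231, -0.554, 0.223] pointing down, gripper open.
Joint ranges: [-164.24, 164.24], [-49.07, 125.15], [9.68, 141.18], [-86.29, 266.29], [3.28, 154.24], [-151.56, 151.56]. Speed limits (degrees/s): [147.25, 147.25, 172.46, 180, 180, 180].

## Interface

Orientations are given as a 3x3 rotation matrix whose columns are the frame's x, y, z axes.
In Python, from station import observe, read_camera, sign_off, tcp_to_grasp gives the robot as it stands.
- The arm moves only by the shell command python3 -m crank 'ROWS' [FORCE]. ROWS is text: rows parted by semicolons, each of 7 numbers parted by spaces: the shift along the world's x, y, z in cm, then the turn, a rotation vector about the world's x, y, z in rad, then the opening, from -1 (shut) to 1 (fully open). A call has 1 to 20 rows; each row shifts and turns the commanded pose from where the row before left it; what a row does not reach is not made up. A row lasts 1/8 s, in which the tool goes at most 62.5 mm and 10.7 degrees, less where a joint would pass 70% of its speed; a pose out of reach is approached as far as the arm can. A call with a gripper value outside its range is refused whole. The fingers move at their own pace and stop on an object; FORCE is the grip in N (left out, the last holds). Time passes only in rows, so rows that do not move let the fingers close. It gives the time, the measured TCP pose, the force and the opening at its end, in the units of the state.
- observe(): the state, without advancing time (a new reading comes with each control period).
- read_camera(name): name is "scene" or "top" or "wrist"; returns a dict with "img" (384x512x3 uint8, blue, green, red), "intrinsics" (3x3 intrinsics, pixels), "rvec" (rotation vector, rad) and "tvec" (3), from world to camera coordinates, as OpenCV has them. Camera axes: x right, y down, z forward; pixel columns grow to the right and rows downward; lengths in m; the calibration is good to about 2 mm. The wrist camera is an equidistant fisheye: a pixel r from the principal point sees the ray r / f radians off the axis. A picture is of the moment at which its call begins. There is no depth.
- sign_off(): hands the job in, once; it reports no verdict.
The state is a dict: "time_s": time; "joint_pos": joint angles; "dq": joint speeds; "tau": joint torques, N m; "ee_pos": TCP position; "ee_rot": TCP orientation; "contact_force": force on the tool from outside, world axes, zero at the start; "wrist_torque": the same for the moment, N m; "finger_gap": finger opening in m.
Only numpy, scipy, OpenCV 4.12 (cv2) and the standard library are available. Lean on these libraries where they do the work, as an engineer would, in place of code of your own. Each camera call takes 0.05 s, during which the arm holds its last target.

## Working session

There is one attempt and no reset: what is moved stays moved. The work goes in short steps, Python scripts to look and compute and a shell command to move; the robot and the scene stay as the last step left them, time stands still between calls to the robot, and variables do not carry over. Pictures are saved under pics/ and viewed, and the job is handed in when it is done.

```bash
mkdir -p pics; ls; python3 - <<'E'
from station import observe, read_camera
import cv2
for n in ("scene","top"):
    c=read_camera(n); cv2.imwrite(f"pics/{n}0.png",c["img"]); print(n,c["intrinsics"],c["rvec"],c["tvec"])
o=observe(); print(o["time_s"],o["ee_pos"],o["ee_rot"],o["contact_force"],o["finger_gap"])
E
```

```text
pics
scene [[486.47983648   0.         264.55976459]
 [  0.         486.47983648 196.53713591]
 [  0.           0.           1.        ]] [ 0.8967977  -2.13400033  1.41794899] [0.24490247 0.27250616 1.04645504]
top [[385.48856393   0.         250.53824412]
 [  0.         385.48856393 195.36476021]
 [  0.           0.           1.        ]] [ 2.18778986 -2.17513858  0.0626081 ] [-0.13895649  0.52041677  1.04288909]
0.1 [ 0.23067059 -0.55360356  0.22166336] [[ 9.23080734e-01  3.84605815e-01 -5.71172702e-04]
 [ 3.84606230e-01 -9.23079373e-01  1.58707495e-03]
 [ 8.31605149e-05 -1.68467489e-03 -9.99998577e-01]] [-0.19984649 -0.05102524  0.366734  ] 0.08788791294063333
```

View pics/scene0.png

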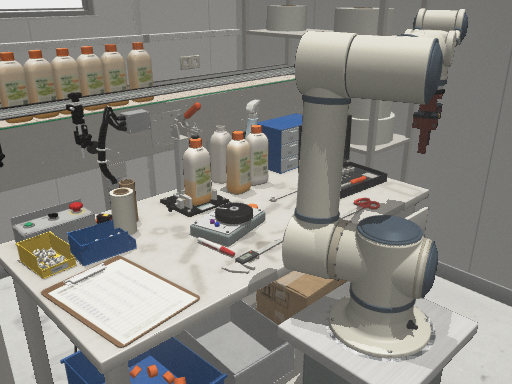

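View pics/top0.png

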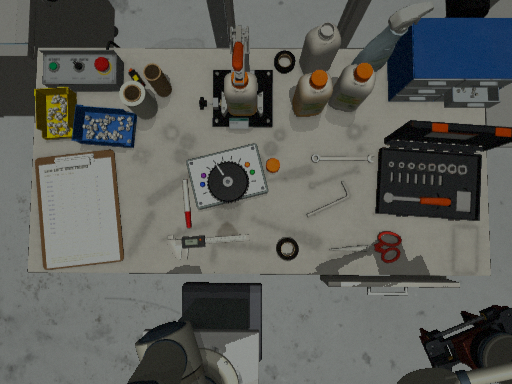

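```bash
cat > h.py <<'E'
import numpy as np, cv2
def ray(c,px):
    R,_=cv2.Rodrigues(np.array(c["rvec"],float)); t=np.array(c["tvec"],float).ravel()
    u=cv2.undistortPoints(np.array([[px]],float),np.array(c["intrinsics"]),None)[0,0]
    return -R.T@t, R.T@np.array([u[0],u[1],1.])
def onplane(c,px,z):
    o,d=ray(c,px); return o+d*(z-o[2])/d[2]
def proj(c,P):
    return cv2.projectPoints(np.array(P,float).reshape(-1,3),np.array(c["rvec"],float),np.array(c["tvec"],float),np.array(c["intrinsics"]),None)[0].reshape(-1,2)
def meet(c1,p1,c2,p2):
    o1,d1=ray(c1,p1);o2,d2=ray(c2,p2)
    s=np.linalg.lstsq(np.c_[d1,-d2],o2-o1,rcond=None)[0]
    a=o1+s[0]*d1;b=o2+s[1]*d2
    return (a+b)/2,np.linalg.norm(a-b)
E
python3 - <<'E'
from station import read_camera
import cv2
for n,(x,y,w,h) in dict(top=(175,130,120,90),scene=(180,185,100,75)).items():
    c=read_camera(n)["img"][y:y+h,x:x+w]
    cv2.imwrite(f"pics/{n}1.png",cv2.resize(c,(800,600),interpolation=cv2.INTER_CUBIC))
E
```

```text
(no output)
```

View pics/top1.png

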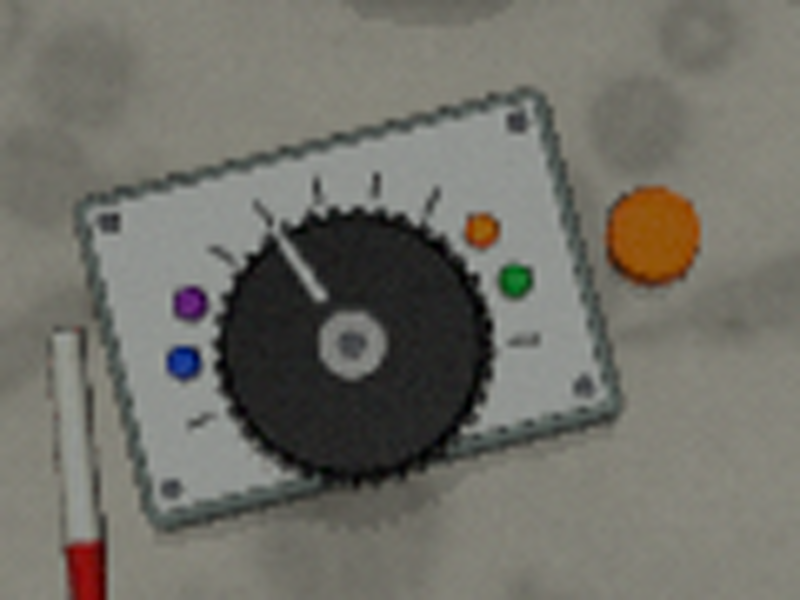

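View pics/scene1.png

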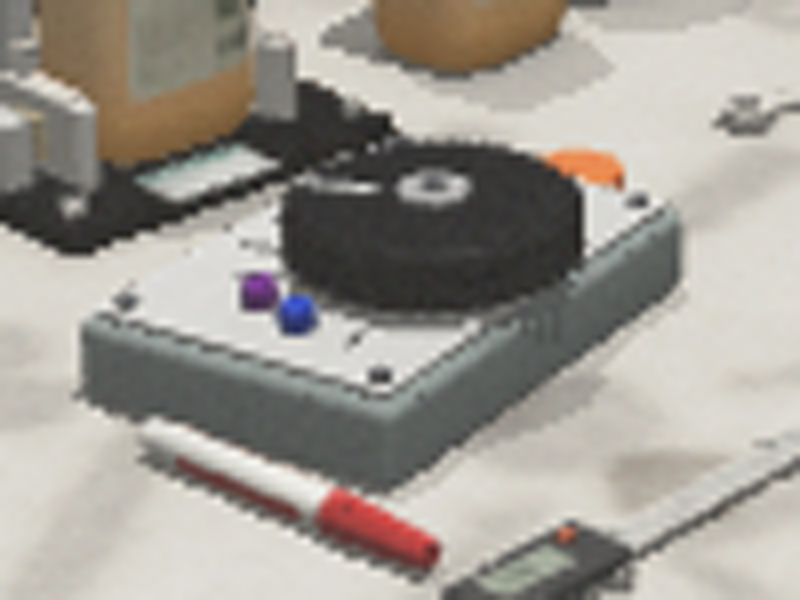

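```bash
python3 - <<'E'
from station import read_camera
from h import *
t=read_camera("top"); s=read_camera("scene")
f=lambda p,x,y,k:((p[0]+.5)/k+x-.5,(p[1]+.5)/k+y-.5)
T=lambda *p:f(p,175,130,800/120); S=lambda *p:f(p,180,185,8)
print("boss meet",meet(t,T(352,345),s,S(435,186)))
print("violet",meet(t,T(191,303),s,S(259,288)),"blue",meet(t,T(184,362),s,S(297,312)))
ax=onplane(t,T(352,345),.072)
# wheel: fit dark contour
hsv=cv2.cvtColor(t["img"],cv2.COLOR_BGR2HSV)
v=np.zeros(hsv.shape[:2],np.uint8); v[140:212,195:260]=(hsv[140:212,195:260,2]<75)*255
cs,_=cv2.findContours(v,cv2.RETR_EXTERNAL,cv2.CHAIN_APPROX_NONE);c=max(cs,key=cv2.contourArea)
e=cv2.minEnclosingCircle(c);print("circle",e, onplane(t,e[0],.06))
print("ax boss",ax)
yaw=lambda d:np.degrees(np.arctan2(d[1],d[0]))
for n,p,z in (("violet",T(191,303),.048),("blue",T(184,362),.048),("orange",T(482,230),.048),("green",T(515,281),.048),("ptr_out",T(273,222),.066),("ptr_in",T(322,299),.066),("cap",T(654,233),.024),("penend",T(65,330),.01)):
    P=onplane(t,p,z); d=(P-ax)[:2]; print(n,P.round(4),"r",np.linalg.norm(d).round(4),"yaw",yaw(d).round(1))
for n,p in (("BL",(80,205)),("BR",(545,90)),("FR",(620,412)),("FL",(160,525))):
    print(n,onplane(t,T(*p),.038).round(4))
E
```

```text
boss meet (array([ 0.5542881 , -0.07547203,  0.06930699]), np.float64(0.00022837696953730658))
violet (array([ 0.57404051, -0.00798641,  0.04341225]), np.float64(0.001147829099506605)) blue (array([ 0.54995024, -0.00563577,  0.04305143]), np.float64(0.0006705951018718795))
circle ((227.2427215576172, 192.62135314941406), 31.787288665771484) [ 0.52520629 -0.07484543  0.06      ]
ax boss [ 0.55392616 -0.07574774  0.072     ]
violet [ 0.5731 -0.009   0.048 ] r 0.0694 yaw 74.0
blue [ 0.5492 -0.0066  0.048 ] r 0.0693 yaw 93.9
orange [ 0.6032 -0.1259  0.048 ] r 0.0703 yaw -45.5
green [ 0.5826 -0.1393  0.048 ] r 0.0698 yaw -65.7
ptr_out [ 0.6033 -0.0435  0.066 ] r 0.059 yaw 33.1
ptr_in [ 0.5728 -0.0633  0.066 ] r 0.0226 yaw 33.5
cap [ 0.6059 -0.1963  0.024 ] r 0.1312 yaw -66.7
penend [0.5661 0.0486 0.01  ] r 0.1249 yaw 84.4
BL [0.6142 0.0382 0.038 ]
BR [ 0.6624 -0.151   0.038 ]
FR [ 0.5308 -0.182   0.038 ]
FL [0.484  0.0035 0.038 ]
```

```bash
python3 -m crank '2.27 3.41 0 0 0 0.0457 -1;2.27 3.41 0 0 0 0.0457 -1;2.27 3.41 0 0 0 0.0457 -1;2.27 3.41 0 0 0 0.0457 -1;2.27 3.41 0 0 0 0.0457 -1;2.27 3.41 0 0 0 0.0457 -1;2.27 3.41 0 0 0 0.0457 -1;2.27 3.41 0 0 0 0.0457 -1;2.27 3.41 0 0 0 0.0457 -1;2.27 3.41 0 0 0 0.0457 -1;2.27 3.41 0 0 0 0.0457 -1;2.27 3.41 0 0 0 0.0457 -1;0 0 0 0 0 0 -1;0 0 0 0 0 0 -1' 20
python3 - <<'E'
from station import observe, read_camera
import cv2
c=read_camera("wrist"); cv2.imwrite("pics/wrist2.png",c["img"]); print(c["intrinsics"],c["rvec"],c["tvec"])
cv2.imwrite("pics/scene2.png",read_camera("scene")["img"])
o=observe(); print(o)
E
```

```text
time_s: 2.05
ee_pos: [0.5029, -0.145, 0.2225]
ee_rot: [[0.587, 0.809, -0.0], [0.809, -0.587, -0.0], [-0.001, -0.0, -1.0]]
contact_force: [-0.1, 0.1, -0.0]
finger_gap: 0.0006
[[297.31863964   0.         252.56772292]
 [  0.         297.31863964 190.20564245]
 [  0.           0.           1.        ]] [-2.70727501  0.87881867  0.13378099] [-0.49278071  0.13416747  0.44432589]
{'time_s': 2.15, 'joint_pos': array([-1.98602355e+01, -6.59770748e+00,  8.22330331e+01, -2.02088631e-02,
        1.04365600e+02,  1.61845640e+01]), 'dq': array([-0.36643252, -0.18803673, -0.00347762,  0.21961422, -0.06533344,
        0.09228542]), 'tau': array([ 4.44157803e-01, -3.55364764e+01, -4.06511521e+01,  9.60167754e-02,
       -7.42747681e-03, -2.84079266e-03]), 'ee_pos': array([ 0.5027111 , -0.14556122,  0.22267763]), 'ee_rot': array([[ 5.88488373e-01,  8.08505669e-01, -1.31285088e-04],
       [ 8.08505612e-01, -5.88488382e-01, -3.15868183e-04],
       [-3.32640966e-04,  7.97400232e-05, -9.99999941e-01]]), 'contact_force': array([-0.41196619,  0.46340823,  0.27559893]), 'wrist_torque': array([-0.06121577, -0.02631588,  0.00030477]), 'finger_gap': 0.0002182867519292676}
```

View pics/wrist2.png

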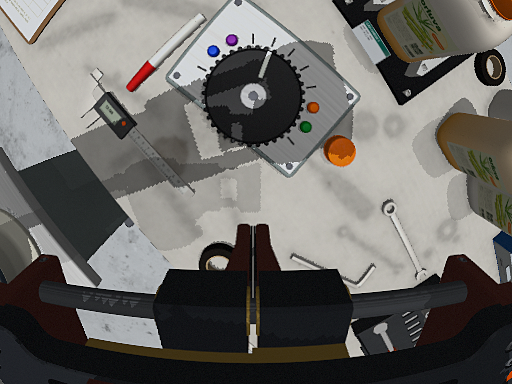

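View pics/scene2.png

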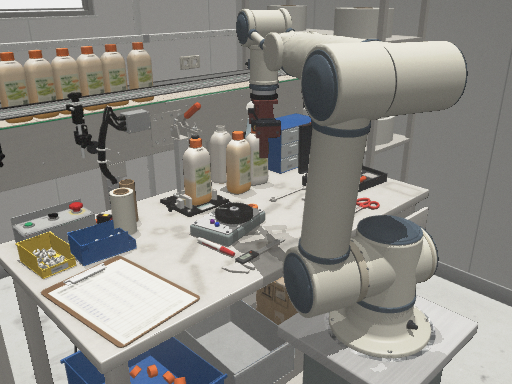

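```bash
python3 - <<'E'
from station import read_camera
from h import *
c=read_camera("wrist"); K=c["intrinsics"];R,_=cv2.Rodrigues(np.array(c["rvec"]));t=np.array(c["tvec"]).ravel();o=-R.T@t
def P(px,z):
    u=cv2.fisheye.undistortPoints(np.array([[px]],float),np.array(K),np.zeros(4))[0,0]
    d=R.T@np.array([u[0],u[1],1]); return o+d*(z-o[2])/d[2]
print("cam",o)
ax=P((253,96),.072);print("axis",ax)
for n,p,z in(("ptr",(268,53),.066),("orange",(314,107),.048),("blue",(213,50),.048),("tip",(247,225),.22)):
    q=P(p,z);d=q-ax;print(n,q.round(4),np.hypot(*d[:2]).round(4),np.degrees(np.arctan2(d[1],d[0])).round(1))
E
```

```text
cam [ 0.55213485 -0.07751856  0.38396398]
axis [ 0.55483765 -0.07548513  0.072     ]
ptr [ 0.5949 -0.0471  0.066 ] 0.0492 35.3
orange [ 0.6043 -0.1249  0.048 ] 0.0699 -45.0
blue [ 0.5506 -0.006   0.048 ] 0.0696 93.5
tip [ 0.5062 -0.1355  0.22  ] 0.0773 -129.0
```

```bash
python3 -m crank '0 0 -2.5 0 0 0 -1;0 0 -3 0 0 0 -1;0 0 -3 0 0 0 -1;0 0 -3 0 0 0 -1;0 0 -3 0 0 0 -1;0 0 -2 0 0 0 -1;0 0 -0.7 0 0 0 -1;0 0 0 0 0 0 -1;0 0 0 0 0 0 -1'
python3 -m crank '0.18 0.24 0 0 0 0 -1;0.18 0.24 0 0 0 0 -1;0.18 0.24 0 0 0 0 -1;0.12 0.16 0 0 0 0 -1;0 0 0 0 0 0 -1;0 0 0 0 0 0 -1'
```

```text
time_s: 3.32
ee_pos: [0.5039, -0.145, 0.0521]
ee_rot: [[0.587, 0.809, 0.002], [0.809, -0.587, -0.001], [0.001, 0.002, -1.0]]
contact_force: [-0.2, 0.6, 0.2]
finger_gap: 0.0006
time_s: 4.08
ee_pos: [0.5097, -0.1359, 0.0506]
ee_rot: [[0.587, 0.809, -0.0], [0.809, -0.587, -0.0], [-0.0, -0.0, -1.0]]
contact_force: [0.0, -0.3, 0.2]
finger_gap: 0.0003
```

```bash
for i in 1; do :; done; python3 -m crank '0.12 0.16 0 0 0 0 -1;0.12 0.16 0 0 0 0 -1;0.12 0.16 0 0 0 0 -1;0 0 0 0 0 0 -1;0 0 0 0 0 0 -1'
```

```text
time_s: 4.7
ee_pos: [0.5134, -0.1311, 0.0506]
ee_rot: [[0.587, 0.809, -0.0], [0.809, -0.587, -0.0], [-0.0, -0.0, -1.0]]
contact_force: [-0.3, 0.1, -0.2]
finger_gap: 0.0005
```

```bash
python3 -m crank '0.09 0.12 0 0 0 0 -1;0 0 0 0 0 0 -1;0 0 0 0 0 0 -1'
```

```text
time_s: 5.08
ee_pos: [0.5143, -0.1298, 0.0506]
ee_rot: [[0.587, 0.809, -0.0], [0.809, -0.587, 0.0], [-0.0, -0.0, -1.0]]
contact_force: [-0.1, -0.7, -0.7]
finger_gap: 0.0006
```

```bash
python3 -m crank '0.09 0.12 0 0 0 0 -1;0 0 0 0 0 0 -1;0 0 0 0 0 0 -1'
```

```text
time_s: 5.45
ee_pos: [0.5149, -0.129, 0.0506]
ee_rot: [[0.587, 0.809, -0.001], [0.809, -0.587, -0.001], [-0.001, -0.0, -1.0]]
contact_force: [-2.3, -2.5, 1.3]
finger_gap: 0.0005
```

```bash
python3 -m crank '0.06 0.08 0 0 0 0 -1;0 0 0 0 0 0 -1;0 0 0 0 0 0 -1'
```

```text
time_s: 5.82
ee_pos: [0.5151, -0.1289, 0.0507]
ee_rot: [[0.588, 0.809, -0.002], [0.809, -0.588, -0.002], [-0.002, -0.0, -1.0]]
contact_force: [-3.8, -4.8, 2.1]
finger_gap: 0.0002
```

```bash
python3 - <<'E'
import numpy as np
r=6.45;a=np.radians(233.6-5*np.arange(21));p=r*np.c_[np.cos(a),np.sin(a)]
print(np.diff(p,axis=0).round(2).tolist())
E
```

```text
[[-0.44, 0.35], [-0.41, 0.39], [-0.37, 0.42], [-0.33, 0.45], [-0.29, 0.48], [-0.25, 0.51], [-0.2, 0.52], [-0.16, 0.54], [-0.11, 0.55], [-0.06, 0.56], [-0.01, 0.56], [0.04, 0.56], [0.09, 0.56], [0.14, 0.55], [0.18, 0.53], [0.23, 0.51], [0.27, 0.49], [0.31, 0.47], [0.35, 0.44], [0.39, 0.41]]
```

First press slightly more, then orbit 20° and check.

```bash
python3 -m crank '0.03 0.04 0 0 0 0 -1;-0.44 0.35 0 0 0 -0.0873 -1;-0.41 0.39 0 0 0 -0.0873 -1;-0.37 0.42 0 0 0 -0.0873 -1;-0.33 0.45 0 0 0 -0.0873 -1;0 0 0 0 0 0 -1;0 0 0 0 0 0 -1'
cat > look.py <<'E'
import sys
from station import read_camera,observe
from h import *
t=read_camera("top"); im=t["img"][130:220,175:295]
cv2.imwrite(f"pics/{sys.argv[1]}.png",cv2.resize(im,(800,600),interpolation=cv2.INTER_CUBIC))
c=read_camera("wrist"); cv2.imwrite(f"pics/{sys.argv[1]}w.png",c["img"])
o=observe();ax=np.array([.5545,-.0755]);d=o["ee_pos"][:2]-ax;n=d/np.linalg.norm(d)
print(o["time_s"],"r",np.linalg.norm(d).round(4),"ang",np.degrees(np.arctan2(d[1],d[0])).round(1)%360,"Fr",(o["contact_force"][:2]@n).round(1),"Ft",(o["contact_force"][:2]@[-n[1],n[0]]).round(1))
E
python3 look.py a
```

```text
time_s: 6.7
ee_pos: [0.4989, -0.1122, 0.0506]
ee_rot: [[0.829, 0.559, -0.004], [0.559, -0.829, -0.002], [-0.004, -0.001, -1.0]]
contact_force: [-8.2, -4.6, 4.5]
finger_gap: 0.0006
6.8 r 0.0666 ang 213.5 Fr 9.7 Ft -0.2
```

View pics/aw.png

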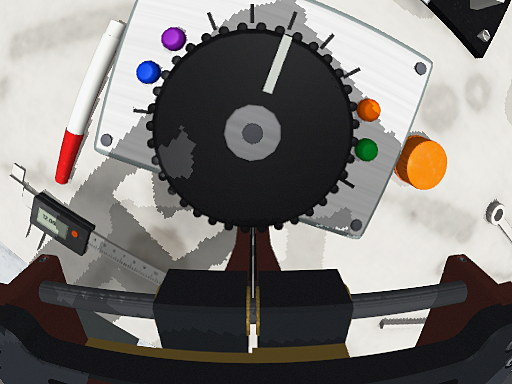

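Wheel followed one click (pointer at (290,38), in line with the middle tick at (294,18)); orange at (369,110) is three more. Continue.

```bash
python3 -m crank '-0.3 0.48 0 0 0 -0.0873 -1;-0.26 0.51 0 0 0 -0.0873 -1;-0.2 0.52 0 0 0 -0.0873 -1;-0.16 0.54 0 0 0 -0.0873 -1;0 0 0 0 0 0 -1;-0.11 0.55 0 0 0 -0.0873 -1;-0.06 0.56 0 0 0 -0.0873 -1;-0.01 0.56 0 0 0 -0.0873 -1;0.04 0.56 0 0 0 -0.0873 -1;0 0 0 0 0 0 -1;0 0 0 0 0 0 -1'; python3 look.py b
```

```text
time_s: 8.18
ee_pos: [0.4878, -0.0676, 0.0505]
ee_rot: [[0.995, -0.104, -0.005], [-0.104, -0.995, 0.002], [-0.006, -0.001, -1.0]]
contact_force: [-10.6, 0.8, 5.6]
finger_gap: 0.0003
8.275 r 0.0672 ang 173.3 Fr 10.5 Ft 0.6
```

View pics/bw.png

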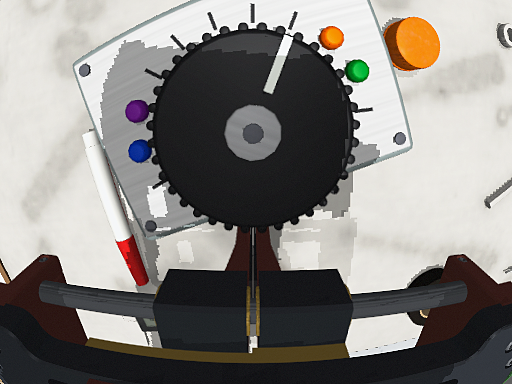

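```bash
python3 -m crank '0.07 0.56 0 0 0 -0.0873 -1;0.13 0.55 0 0 0 -0.0873 -1;0.18 0.53 0 0 0 -0.0873 -1;0.23 0.51 0 0 0 -0.0873 -1;0 0 0 0 0 0 -1;0 0 0 0 0 0 -1'; python3 look.py c
```

```text
time_s: 9.02
ee_pos: [0.4942, -0.0452, 0.0505]
ee_rot: [[0.899, -0.437, -0.005], [-0.437, -0.899, 0.003], [-0.006, -0.001, -1.0]]
contact_force: [-8.7, 4.1, 5.2]
finger_gap: 0.0006
9.125 r 0.0674 ang 153.3 Fr 10.3 Ft 0.8
```

View pics/cw.png

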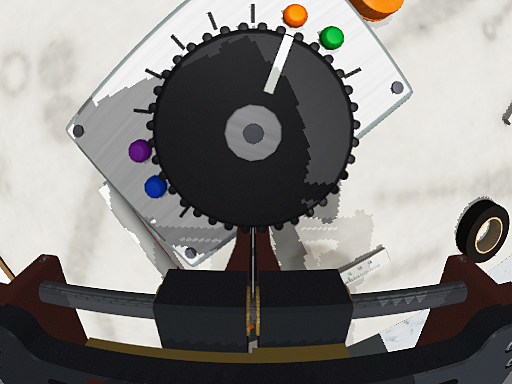

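The pointer bar (290,38) now lines up with the orange stud (295,16). Next I back off radially and lift.

```bash
python3 -m crank '-0.36 0.18 0 0 0 0 -1;-0.45 0.22 0 0 0 0 -1;-0.45 0.22 0 0 0 0 -1;0 0 0 0 0 0 -1;0 0 2 0 0 0 -1;0 0 4 0 0 0 -1;0 0 4 0 0 0 -1;0 0 4 0 0 0 -1;-3 -2 2 0 0 0 -1;-4 -3 0 0 0 0 -1;-3 -2 0 0 0 0 -1;0 0 0 0 0 0 -1;0 0 0 0 0 0 -1;0 0 0 0 0 0 -1;0 0 0 0 0 0 -1'; python3 look.py d
python3 - <<'E'
import cv2
from station import read_camera
cv2.imwrite("pics/d_top.png",read_camera("top")["img"])
E
```

```text
time_s: 11.0
ee_pos: [0.3839, -0.1104, 0.2105]
ee_rot: [[0.899, -0.437, -0.001], [-0.437, -0.899, 0.0], [-0.001, -0.0, -1.0]]
contact_force: [-0.3, -0.9, -0.1]
finger_gap: 0.0004
11.1 r 0.1743 ang 191.6 Fr 0.1 Ft 0.6
```

View pics/d_top.png

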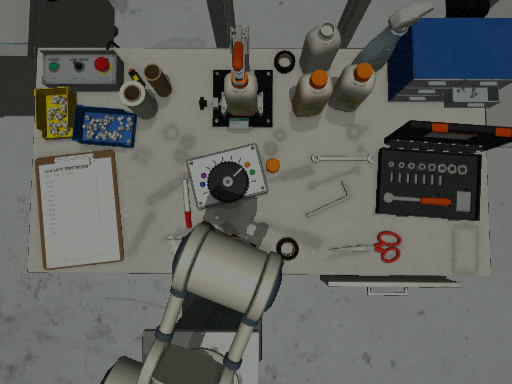

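View pics/dw.png

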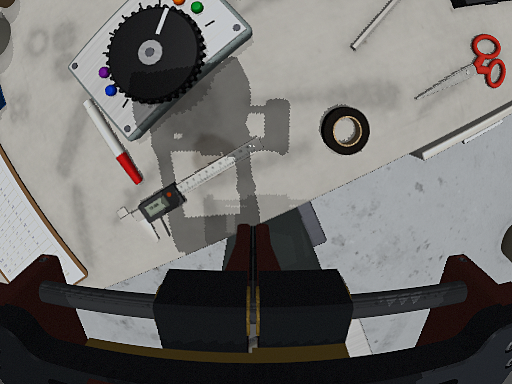

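View pics/d.png

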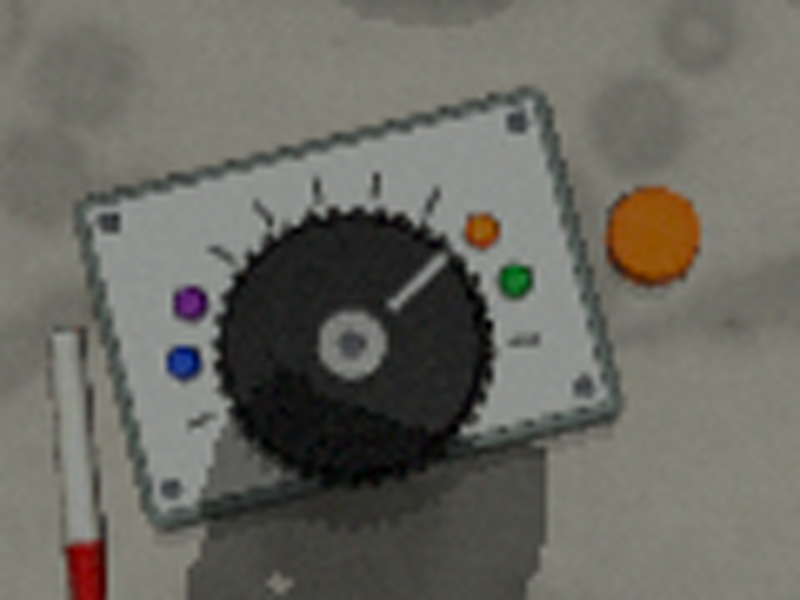

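```bash
python3 - <<'E'
from station import read_camera,sign_off
from h import *
t=read_camera("top");k=800/120;T=lambda *p:((p[0]+.5)/k+174.5,(p[1]+.5)/k+129.5)
ax=onplane(t,T(352,345),.072)
y=lambda p,z:np.degrees(np.arctan2(*(onplane(t,T(*p),z)-ax)[1::-1])).round(1)
a=y((445,256),.066);b=y((391,307),.066);o=y((482,230),.048);print(a,b,o,"off mm",70*np.radians((a-o)))
if abs(a-o)<5: print(sign_off())
E
```

```text
-44.9 -43.2 -45.5 off mm 0.7330382858376202
the job is handed in; nothing more can be done
None
```

The wheel now rests at the orange marker, and I've handed the job in. I pressed the closed fingertips against its front edge and rolled it 4 clicks clockwise, from 1 click left of straight back. The inward force was about 6 to 10.5 N, slightly over the stated 5 to 10 N at times. I then backed off outward and lifted clear.

- **Pointer:** in the last top view the outer end of the white bar lies at -44.9° and the orange stud at -45.5°, about 0.7 mm apart at the pointer radius. The inner end reads -43.2°, which is less exact and would give about 3 mm. Both are inside the 8 mm limit.
- **Hand clear:** the contact force read near zero (under 1 N) after the lift.
- **Bystanders:** cap, pen, tape, scissors and hex key look unmoved in the pictures before and after; I compared them by eye only.
- **Disagreement:** one early check failed. A circle fitted to the wheel's dark outline in the top view put its centre about 29 mm too near the robot, so I discarded it. The two-view and wrist-camera measurements of the axis agreed within 1 mm, and I used those.

The last clock reading before hand-in was about 11 s.

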